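# Unlock the block holder and hold its mast raised

## Robot

A 6-joint arm with a two-finger parallel gripper is mounted at the origin on a cart in front of the work surface, level with it; the furniture and walls round the work are solid. World frame = base frame: x ahead of the robot, y to its left, z up, the work surface at z = 0. Lengths are in m, angles in rad, forces in N, time in s.
With the tool pointing down it reaches from about 0.3 to 0.775 m from the base axis. Payload 14.6 kg.
Tool frame: the origin (TCP) lies at the very end of the fingers, on their centre line; the grasp point (between the pads) lies 19 mm behind it; z points along the fingers, y is the line along which they close (so a half turn about z gives the same grasp; the last joint's range is limited). The gripper opens to 94 mm and grips with 3 to 60 N. Pads are 16 mm wide; open, the fingers measure 119 mm over their backs; the gripper's body (75 mm by 177 mm) begins 78 mm behind the grasp point.
Start: joints at [-1.248, 0.3, 1.521, -0, 1.321, -0.067], TCP at [0.209, -0.509, 0.205] pointing down, gripper open.
Joint ranges: [-3.03, 3.03], [-0.79, 2.21], [0.23, 2.52], [-1.04, 4.18], [0, 3.07], [-2.55, 2.55]. Speed limits (rad/s): [2.22, 2.22, 2.57, 3.14, 3.14, 3.14].

## Interface

Orientations are given as [roll, pitch, yaw] about the fixed x, y, z axes, in that order (R = Rz(yaw) Ry(pitch) Rx(roll)).
In Python, from station import ctrl, cams gives the robot as it stands. The module is installed in compiled form; this text tells all that it offers.
- The arm moves only by the tool arm_command, never from a script. Its argument "plan" is a list that holds one entry, the list of rows, each a list of 7 numbers: the shift along the tool's x, y, z in fractions of the full range, 1 being 750 mm, then the turn, a rotation vector about the tool's x, y, z in a scale on which 1.0 is pi rad, then the closure, from -1 (fully open) to 1 (shut). A call has 1 to 12 rows; each row is the pose to reach, as a shift and turn from the pose commanded when the call began, along the tool's axes at that moment; what a row does not reach only later rows make up. A row lasts 1/10 s, in which the tool goes at most 50 mm and 8.59 degrees, less where a joint would pass 70% of its speed; a pose out of reach is approached as far as the arm can. A call with a gripper value outside its range is refused whole. The fingers move at their own pace and stop on an object; "squeeze" is the grip in N (left out, the last holds). Time passes only in rows, so rows that repeat a pose let the fingers close. It gives the time, the measured TCP pose, the force, the opening and the grip force at its end, in the units of the state.
- ctrl.get_obs(): the state, without advancing time (a new reading comes with each control period).
- cams.camera(name): name is "side" or "top"; returns (picture, depth): 384x512x3 uint8, blue, green, red; 384x512 float32, m along the optical axis (not along the pixel's ray), 0 where there is no reading.
- cams.camera_info(name): a dict with "fx", "fy", "cx", "cy" (pixels), "dist_coeffs" ([k1, k2, p1, p2, k3] as OpenCV has them; the pictures are not rectified), "world_to_cam" (4x4, takes a point from world to camera coordinates). Camera axes: x right, y down, z forward; pixel columns grow to the right and rows downward; lengths in m; the calibration is good to about 2 mm. A picture is of the moment at which its call begins. camera_info takes no time and is no camera call.
- ctrl.hand_in(): hands the job in; it is judged then, once.
The state is a dict: "time_s": time; "qpos": joint angles; "joint_vel": joint speeds; "tau": joint torques, N m; "ee_pos": TCP position; "eef_rot": TCP orientation; "force": force on the tool from outside, world axes, zero at the start; "moment": the same for the moment, N m; "grip_width": finger opening in m; "grip_force": force on a finger pad.
Only numpy, scipy, OpenCV 4.12 (cv2) and the standard library are available. Lean on these libraries where they do the work, as an engineer would, in place of code of your own. Each camera call takes 0.05 s, during which the arm holds its last target. There are 200 camera calls.

## Task

A carved lino block is about to be set into the upright block holder. Push the holder's sliding lock across by its orange thumb tab until it clicks open, then draw the mast straight up by its black knob, without forcing it against the lock or the bore, until the whole red band stands just clear above the blue collar (about 55 mm of lift). Finish while still gripping the mast there, steady and carried by the gripper alone, so that a colleague can slip the block in under the jaw; leave the lino block and everything else on the table where they are.

Things in the scene. Friction and masses are not known exactly. Their poses are not given: they have to be found in the camera images.
- block_holder: Upright holder for printing blocks, fixed: beech foot (x -87 to +63, y +-85, 20 mm thick) with ledge and back rest in front, blue column 44 x 44 mm behind. Origin: on the table under the bore's axis; z up along the bore, -x the front, y along the lock's slide (orange tab on the -y side). Square bore 17.5 mm (19 mm in the collar) from z = 112 mm down into the foot
- collar (a point): centre of the mouth of the bore in the collar's top face, 112 mm above the table; axes as the holder's
- lock (a joint): travel (m) of the lock, a steel plate sliding through the column along the holder's +y: 0 locked (fork in the mast's grooves, mast cannot rise), 0.022 fully open; starts at 0 to 0.004. Slides with about 1.5 N; from 0.012 a spring ball resists with 5 to 8 N more; past 0.017 it snaps over and is kept at 0.021 to 0.022, open and clicked (above 0.0195)
- lock_tab (a point): centre of the outer (-y) face of the lock's orange thumb tab, 112.5 mm above the table; tab 32 mm wide (x), 10 mm thick (y), 34 mm tall (z = 95.5 to 129.5 mm). Pushed towards the holder's +y it opens the lock, and moves with it: 84 mm from the bore's axis when locked, 62 mm when open. Free air beyond it
- mast: loose mast, 0.22 to 0.45 kg: 16 mm square aluminium rod reaching 102 mm down the bore, with a beech jaw on top (x -71 to +12, y +-55, 18 mm thick) and a black knob. Origin: on the rod's axis in the jaw's underside, which starts seated on the collar: its height above collar is the lift (0 at start, 55 mm wanted, 50 to 60 mm good). z up, -x to the jaw's front
- knob (a point): the point on the rod's axis to grip: in the black upright knob, a cylinder of 26 mm diameter and 50 mm height standing on the jaw's top (18 to 68 mm above the mast's origin); this point is 45 mm above the mast's origin, 27 mm above the jaw's top
- band (a point): lower edge of the red band (12 mm tall) on the rod's axis, 50 mm below the mast's origin; inside the column at the start; the whole band shows when this point has come up to the collar's top
- lino_block: brown carved lino block, 90 x 120 x 23 mm, lying on the table to the left in front of the holder; leave it alone. Origin: centre of its underside
- paint_tube_2: orange and white paint tube, 33 x 120 x 31 mm, lying behind the holder to the right; a bystander. Origin: centre of its underside
- oil_stone: grey sharpening stone, 45 x 125 x 20 mm, lying at the right; a bystander. Origin: centre of its underside

How it is judged:
By the outcome, as a careful person would: the job done as asked, in the order asked, and still so for the second after the job is handed in, while the arm keeps its last pose, push and grip.
It also fails if it takes over 43 s, if anything falls off the work surface, if the arm or the gripper's body presses on something with over 40 N, if the wrist force passes 120 N, or if a joint passes its speed limit or range.

## Working session

There is one attempt and no reset: what is moved stays moved. The work goes in short steps, Python scripts to look and compute and a tool call to move; the robot and the scene stay as the last step left them, time stands still between calls to the robot, and variables do not carry over. Pictures are saved under pics/ and viewed, at most 10 in all, crops included, and the job is handed in when it is done.

Besides the shell and the picture viewer there is one more tool, called after "Emit:" as name(argument=value, ...) on one line, values as JSON. arm_command: Moves the arm, as the interface text tells. Its arguments: {"type":"object","properties":{"plan":{"type":"array"},"squeeze":{"type":"number"}},"required":["plan"]}

```bash
mkdir -p pics; cat > h.py <<'E'
import numpy as np, cv2
from station import ctrl, cams
def info(n):
    i=cams.camera_info(n); K=np.array([[i['fx'],0,i['cx']],[0,i['fy'],i['cy']],[0,0,1.]])
    return K,np.array(i['dist_coeffs'],float),np.array(i['world_to_cam'],float)
def ray(n,uv):
    K,d,T=info(n); p=cv2.undistortPoints(np.array(uv,float).reshape(-1,1,2),K,d).reshape(-1,2)
    v=np.c_[p,np.ones(len(p))]@T[:3,:3]; o=-T[:3,:3].T@T[:3,3]
    return o,v
def onplane(n,uv,z):
    o,v=ray(n,uv); return o+v*((z-o[2])/v[:,2])[:,None]
def pts(n,uv,depth):
    o,v=ray(n,uv); uv=np.array(uv).astype(int); return o+v*depth[uv[:,1],uv[:,0]][:,None]
E
python3 - <<'E'
from h import *
for n in('side','top'):
    p,d=cams.camera(n); cv2.imwrite(f'pics/{n}0.png',p); np.savez(f'{n}0.npz',p=p,d=d)
    print(n,ray(n,[[256,192]]))
print(ctrl.get_obs())
E
```

```text
side (array([-0.12671684, -1.04147717,  0.86905411]), array([[ 0.46930626,  0.68398514, -0.558566  ]]))
top (array([ 0.40299236, -0.08588463,  1.27778975]), array([[ 0.0961191 , -0.04450568, -0.99463039]]))
{'time_s': 0.1, 'qpos': array([-1.24762294e+00,  3.00384868e-01,  1.52153448e+00,  5.22378839e-06,
        1.32074546e+00, -6.65789374e-02]), 'joint_vel': array([-0.00147679, -0.00126553, -0.00134782,  0.00089109, -0.00091003,
       -0.00162418]), 'tau': array([ 2.58793072e-03, -5.32640934e+01, -3.53280258e+01,  7.10396119e-02,
        2.35141284e-02, -7.20576213e-05]), 'ee_pos': array([ 0.20890594, -0.50850622,  0.20495336]), 'eef_rot': array([-3.14052321e+00, -7.63789083e-05,  3.89750987e-01]), 'force': array([0.18531614, 0.33858123, 1.02801456]), 'moment': array([-0.01478806, -0.01337851, -0.02034265]), 'grip_force': 0.0, 'grip_width': 0.09388392310463527}
```

View pics/side0.png

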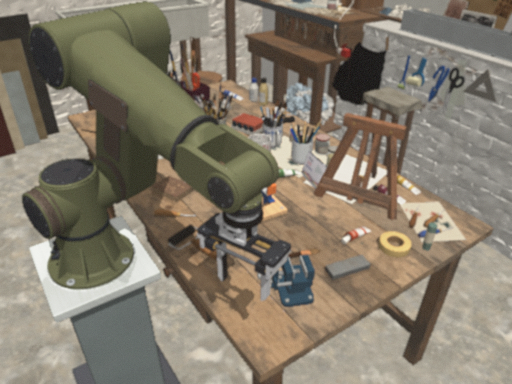

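View pics/top0.png

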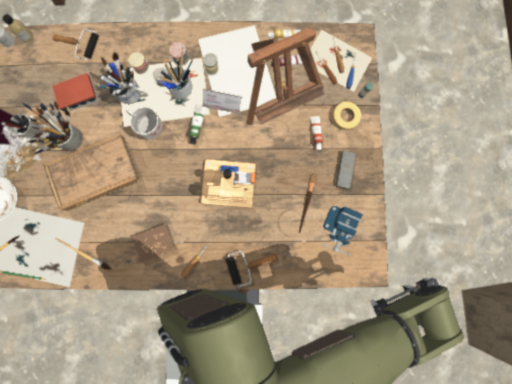

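The top view shows the holder at about (229,183), with the lino block at (156,240). In the side view the arm hides most of it, with orange at (270,190). I'll zoom the top view.

```bash
python3 - <<'E'
from h import *
f=np.load('top0.npz');p,d=f['p'],f['d']
c=cv2.resize(p[150:215,190:270],None,fx=9,fy=9,interpolation=cv2.INTER_NEAREST)
cv2.imwrite('pics/topc.png',c)
hsv=cv2.cvtColor(p,cv2.COLOR_BGR2HSV)
uv=np.stack(np.meshgrid(np.arange(512),np.arange(384)),-1).reshape(-1,2)
P=pts('top',uv,d).reshape(384,512,3)
np.set_printoptions(precision=3,suppress=True,linewidth=200)
print((P[160:210:3,200:262:3,2]*1000).astype(int))
print(P[183,228],P[240,156])
E
```

```text
[[   0    0   13   21   17   14   17    4    1   -2    2   -2    0   -1    2   -3    0   -2    1   -1   -1]
 [   0    0   19   17   19   15   17   18   13   18   17   23   19   16   21   18   17   18   -3    3    0]
 [  -2    1   19   23   18   13   21   27   53   23   21   23   22   20   15   20   18   22   16    4   -1]
 [  -2    3   18   21   25   16   20  111  108  180  113   58   26   17   18   19   19   16   19   -3   -2]
 [   1   -3   19   14   24   21   16  131  178  180  179  127  100   98   97  104   19   19   15    0   -1]
 [   1   16   17   21   22   21   20  132  177  180  176  130   16  100  100  101   97  132 1277   -3   -3]
 [   4   19   19   23   22   21   17  128  134  151  134  127   17   96   99  101   99  127    0    0    0]
 [   4   16   18   21   20   18   20  128  127  129  130  125   99  101  101   98   98  132    0   -2    2]
 [   2   21   21   85   79   90   81  131  127  128  133 1277   17   21   15   22   19   18   -5    1    1]
 [   4   14   19  129  132  130  130  131 1277  129  126  128  110   85   83   86   19   18    2   -2    0]
 [   1   16   18  128  129  128  124  130  132  133  130  129  128  131  129   21   20   16   -1    0   -3]
 [   0   20   16  127  130  129  128  127  130  133  130  130  129  130  131   27   19   19    2   -3   -1]
 [  -2   17   17  117  112  114  110  135  124  127  125  129  130  127  129   32   23   16   -3    0   -1]
 [   4 1277   19 1277   29   39   41   37   41   39   37  112  114  111  114   30   17   17    2    0   -2]
 [  -3   19   20   19   23   15   22   20   21   22   17   17   21   22   19   23   16   21   -6    0   -4]
 [   0    0   -3    3    0    2    4    9   15   18   20   20   16   19   20   18   25   16    3   -3    1]
 [   2   -3   -3   -1   -1    1   -1   -3   -2    0   -3    4    1   -1    0    1    4    0    1    4   -4]]
[ 0.542 -0.052  0.129] [0.367 0.188 0.021]
```

View pics/topc.png

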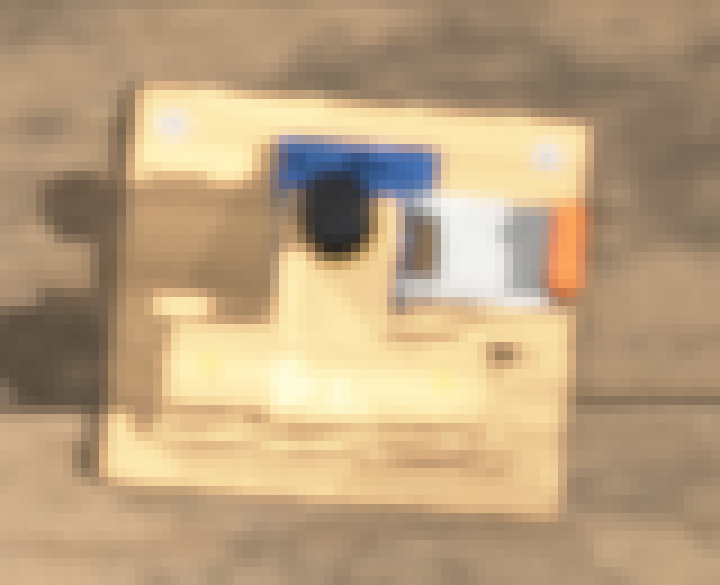

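The crop shows foot corners at about (133,85), (592,122), (560,517) and (100,480), the knob top at (338,213), and the orange tab at x 548–587, y 205–300. Next I'll fit the pose.

```bash
python3 - <<'E'
from h import *
np.set_printoptions(precision=4,suppress=True,linewidth=200)
f=np.load('top0.npz');p,d=f['p'],f['d']
uv=np.stack(np.meshgrid(np.arange(512),np.arange(384)),-1).reshape(-1,2)
P=pts('top',uv,d).reshape(384,512,3); z=P[...,2]
hsv=cv2.cvtColor(p,cv2.COLOR_BGR2HSV)
px=lambda c: np.array(c,float)/9+[189.5,149.5]
C=onplane('top',px([[133,85],[592,122],[560,517],[100,480]]),.02)[:,:2]
print('foot corners',C.tolist(), [np.linalg.norm(C[i]-C[i-1]) for i in range(4)])
ex=((C[0]-C[3])+(C[1]-C[2])); ya=np.arctan2(ex[1],ex[0]); ey=((C[0]-C[1])+(C[3]-C[2])); yb=np.arctan2(-ey[0],ey[1])
print('yaw',ya,yb); 
for y in (ya,yb):
    print('origin foot',C.mean(0)+.012*np.array([np.cos(y),np.sin(y)]))
roi=np.zeros(z.shape,bool); roi[150:215,190:270]=1
# foot: rect of depth mask
m=(roi&(z>.01)&(z<.2)).astype(np.uint8)
m2=cv2.morphologyEx(m,cv2.MORPH_CLOSE,np.ones((3,3)))
c=max(cv2.findContours(m2,0,1)[0],key=cv2.contourArea); r=cv2.minAreaRect(c); print('foot rect',r)
# jaw at z~.13
m=(roi&(z>.118)&(z<.145)&(np.arange(512)[None]<240)).astype(np.uint8)
c=max(cv2.findContours(m,0,1)[0],key=cv2.contourArea)
# knob top
m=(roi&(z>.165)&(z<.2)); vv,uu=np.nonzero(m); print('knob depth',len(uu),onplane('top',[[uu.mean(),vv.mean()]],.18))
m=(roi&(hsv[...,2]<75)); m=m&(np.abs(np.arange(512)[None]-227)<6)&(np.arange(384)[:,None]<182); vv,uu=np.nonzero(m); print('knob dark',len(uu),uu.min(),uu.max(),vv.min(),vv.max(),onplane('top',[[uu.mean(),vv.mean()]],.18))
m=roi&(hsv[...,0]<14)&(hsv[...,1]>130)&(hsv[...,2]>180); vv,uu=np.nonzero(m); print('tab',len(uu),uu.min(),uu.max(),vv.min(),vv.max(),onplane('top',[[uu.mean(),vv.mean()],[uu.max()+.5,vv.mean()]],.1295),np.median(z[m]))
# side orange
q=np.load('side0.npz'); h=cv2.cvtColor(q['p'],cv2.COLOR_BGR2HSV); m=(h[...,0]<14)&(h[...,1]>150)&(h[...,2]>150); m[:170]=0;m[215:]=0;m[:,:240]=0;m[:,300:]=0
vv,uu=np.nonzero(m); print('side tab',len(uu),uu.min(),uu.max(),vv.min(),vv.max(), pts('side',np.c_[uu,vv],q['d']).mean(0) if len(uu) else 0)
E
```

```text
foot corners [[0.6369605228104451, 0.030772491528997373], [0.6223783562180746, -0.14063941194706958], [0.47474874219037505, -0.1274952716338818], [0.4892726497878588, 0.04205966480710953]] [np.float64(0.14811856101969706), np.float64(0.17203104439552802), np.float64(0.1482136004641285), np.float64(0.17017585129332793)]
yaw -0.08254101357287866 -0.08515691433992888
origin foot [ 0.5678 -0.0498]
origin foot [ 0.5678 -0.0498]
foot rect ((227.7090301513672, 183.20082092285156), (51.062156677246094, 44.63412094116211), 5.19442892074585)
knob depth 62 [[ 0.5656 -0.0492  0.18  ]]
knob dark 43 224 229 170 177 [[ 0.5644 -0.0497  0.18  ]]
tab 29 251 254 173 182 [[ 0.5571 -0.1273  0.1295]
 [ 0.5571 -0.1331  0.1295]] 0.12812106926008382
side tab 67 268 275 183 194 [ 0.5493 -0.1426  0.1248]
```

```bash
cat >> h.py <<'E'
from scipy.spatial.transform import Rotation as Ro
np.set_printoptions(precision=4,suppress=True,linewidth=200)
O=np.array([.567,-.0498,0]); YAW=-.084
H=Ro.from_euler('z',YAW)
def delta(hx,hy,z,yaw=YAW):  # target in holder frame (m) -> tool shift mm, rotvec
    o=ctrl.get_obs(); R=Ro.from_euler('xyz',o['eef_rot']); t=H.apply([hx,hy,z])+O
    G=Ro.from_euler('xyz',[np.pi,0,yaw])
    print('target',t,'shift mm',R.inv().apply(t-o['ee_pos'])*1000,'turn',(R.inv()*G).as_rotvec())
def where():
    o=ctrl.get_obs(); print('t',o['time_s'],'holder frame mm',H.inv().apply(o['ee_pos']-O)*1000,'rot',o['eef_rot'],'F(h)',H.inv().apply(o['force']),'w',o['grip_width'],'gf',o['grip_force'])
E
python3 - <<'E'
from h import *
delta(0,-.125,.205); where()
E
```

```text
target [ 0.5565 -0.1744  0.205 ] shift mm [ 448.4991 -177.0112    0.1769] turn [-0.0011  0.0002  0.4738]
t 0.1 holder frame mm [-318.3454 -487.1334  204.9534] rot [-3.1405 -0.0001  0.3898] F(h) [0.1563 0.3529 1.028 ] w 0.09388392310463527 gf 0.0
```

Careful with the scale: shifts go in shares of 750 mm and turns go in shares of pi rad. That gives: 448.5 mm / 750 = 0.598, -177 mm / 750 = -0.236, 0.474 rad / 3.1416 = 0.1509.

Emit:
arm_command(plan=[[[0.04,-0.016,0,0,0,0.0095,1],[0.0933,-0.0373,0,0,0,0.0223,1],[0.1467,-0.0587,0,0,0,0.0382,1],[0.2,-0.08,0,0,0,0.0509,1],[0.2533,-0.1013,0,0,0,0.0668,1],[0.3133,-0.124,0,0,0,0.0796,1],[0.3733,-0.1467,0,0,0,0.0955,1],[0.4333,-0.1707,0,0,0,0.1114,1],[0.4933,-0.1947,0,0,0,0.1273,1],[0.5467,-0.216,0,0,0,0.1401,1],[0.58,-0.2293,0,0,0,0.1464,1],[0.598,-0.236,0,0,0,0.1509,1]]])

```text
time_s: 1.3
ee_pos: [0.5578, -0.1725, 0.2048]
eef_rot: [-3.141, 0.001, -0.083]
force: [0.1, 0.8, 0.5]
grip_width: 0.0022
grip_force: 0.0
```

```bash
python3 - <<'E'
from h import *
p,d=cams.camera('side'); q,e=cams.camera('top')
cv2.imwrite('pics/m1.png',np.vstack([cv2.resize(p[130:280,180:380],(700,525))[:, :],])) ; np.savez('side1.npz',p=p,d=d)
where(); delta(0,-.125,.103)
E
```

```text
t 1.4 holder frame mm [   0.6722 -123.8183  204.7889] rot [-3.1412  0.0009 -0.0823] F(h) [0.3326 0.5423 0.1593] w 0.00031060827197996186 gf 0.0
target [ 0.5565 -0.1744  0.103 ] shift mm [ -0.5803   1.2252 101.789 ] turn [-0.0004  0.0009  0.0017]
```

View pics/m1.png

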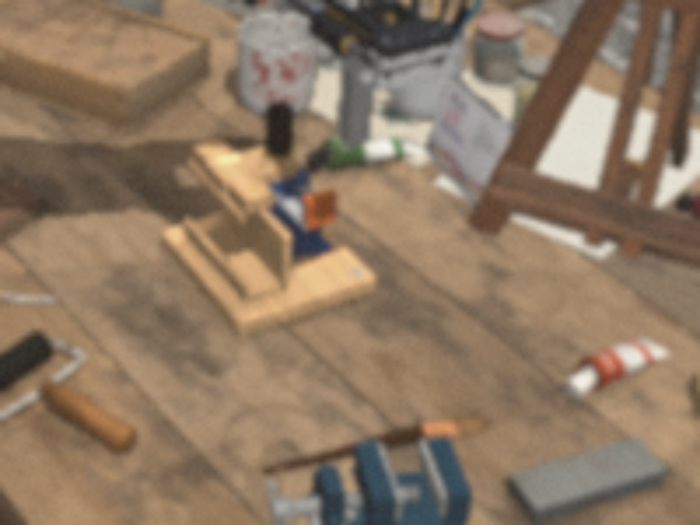

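The holder is clear in the side view: orange tab at about (271,190) and knob at about (260,167) full-frame. I'll check both against the pose.

```bash
python3 - <<'E'
from h import *
q=np.load('side1.npz'); h=cv2.cvtColor(q['p'],cv2.COLOR_BGR2HSV)
m=(h[...,0]<14)&(h[...,1]>150)&(h[...,2]>120)
m[:175]=0;m[205:]=0;m[:,:255]=0;m[:,290:]=0
vv,uu=np.nonzero(m); print('tab px',len(uu),uu.mean(),vv.mean(),uu.min(),uu.max(),vv.min(),vv.max())
k=h[...,2]<60; k[:155]=0;k[178:]=0;k[:,:252]=0;k[:,268:]=0
v2,u2=np.nonzero(k); print('knob px',len(u2),u2.mean(),v2.mean(),u2.min(),u2.max(),v2.min(),v2.max())
K,D,T=info('side')
for name,pt in (('tab',[0,-.084,.1125]),('knobmid',[0,0,.155]),('knobtop',[0,0,.18])):
    w=H.apply(pt)+O; print(name,cv2.projectPoints(w[None],cv2.Rodrigues(T[:3,:3])[0],T[:3,3],K,D)[0].ravel())
t=H.inv().apply(onplane('side',[[uu.mean(),vv.mean()]],.1125)-O);print('tab holder frame',t)
print('knob at z .155',H.inv().apply(onplane('side',[[u2.mean(),v2.mean()]],.155)-O))
E
```

```text
tab px 47 270.468085106383 189.5744680851064 267 274 185 194
knob px 80 259.425 166.475 256 262 160 173
tab [272.557  189.7923]
knobmid [259.6575 166.3921]
knobtop [259.7685 159.7166]
tab holder frame [[-0.0052 -0.0798  0.1125]]
knob at z .155 [[-0.0009 -0.0001  0.155 ]]
```

To row units: 102 mm / 750 = 0.136, 95 mm / 750 = 0.1267.

Emit:
arm_command(plan=[[[0,0,0.02,0,0,0,1],[0,0,0.0467,0,0,0,1],[0,0,0.08,0,0,0,1],[0,0,0.1067,0,0,0,1],[0,0,0.1267,0,0,0,1],[0,0,0.136,0,0,0,1],[0,0,0.136,0,0,0,1]]])

```text
time_s: 2.1
ee_pos: [0.5562, -0.1748, 0.103]
eef_rot: [-3.141, 0.001, -0.084]
force: [0.1, 0.2, -0.3]
grip_width: 0.0003
grip_force: 0.0
```

```bash
python3 -c "
from h import *
where()"
```

```text
t 2.1 holder frame mm [  -0.301  -125.5168  102.9506] rot [-3.1413  0.001  -0.0844] F(h) [ 0.0775  0.2057 -0.277 ] w 0.00032635181919073386 gf 0.0
```

To row units: -40 mm / 750 = -0.0533, -37 mm / 750 = -0.0493.

Emit:
arm_command(plan=[[[0,-0.0133,0,0,0,0,1],[0,-0.0267,0,0,0,0,1],[0,-0.0333,0,0,0,0,1],[0,-0.0387,0,0,0,0,1],[0,-0.044,0,0,0,0,1],[0,-0.0493,0,0,0,0,1],[0,-0.0533,0,0,0,0,1]]])

```text
time_s: 2.8
ee_pos: [0.5601, -0.1345, 0.1036]
eef_rot: [3.141, -0.0, -0.084]
force: [-0.2, -1.9, -0.4]
grip_width: 0.0005
grip_force: 0.7
```

```bash
python3 -c "
from h import *
where()"
```

```text
t 2.8 holder frame mm [  0.2069 -85.0211 103.5643] rot [ 3.1415 -0.0003 -0.0843] F(h) [-0.0664 -1.8682 -0.4304] w 0.0004915149686277496 gf 0.6614316254854202
```

To row units: -7.5 mm / 750 = -0.01, -6 mm / 750 = -0.008.

Emit:
arm_command(plan=[[[0,-0.0027,0,0,0,0,1],[0,-0.0053,0,0,0,0,1],[0,-0.008,0,0,0,0,1],[0,-0.01,0,0,0,0,1],[0,-0.01,0,0,0,0,1]]])

```text
time_s: 3.3
ee_pos: [0.5605, -0.1269, 0.1033]
eef_rot: [-3.141, 0.0, -0.084]
force: [0.2, 0.1, 0.1]
grip_width: 0.0003
grip_force: 0.0
```

```bash
python3 -c "
from h import *
where()"
```

```text
t 3.3 holder frame mm [ -0.026  -77.3491 103.2918] rot [-3.1411  0.0004 -0.0841] F(h) [0.1786 0.0841 0.0871] w 0.0003242938218753925 gf 0.0
```

Force has dropped to zero, which suggests it snapped over. I'll back off, rise, and verify.

To row units: -112 mm / 750 = -0.1493, -100 mm / 750 = -0.1333.

Emit:
arm_command(plan=[[[0,0.0133,0,0,0,0,1],[0,0.0333,0,0,0,0,1],[0,0.0533,-0.0133,0,0,0,0.5],[0,0.06,-0.0533,0,0,0,-1],[0,0.06,-0.1,0,0,0,-1],[0,0.06,-0.1333,0,0,0,-1],[0,0.06,-0.1493,0,0,0,-1],[0,0.06,-0.1493,0,0,0,-1]]])

```text
time_s: 4.1
ee_pos: [0.5571, -0.173, 0.217]
eef_rot: [3.141, -0.003, -0.085]
force: [0.2, -0.2, -0.2]
grip_width: 0.0447
grip_force: 0.0
```

```bash
python3 - <<'E'
from h import *
p,d=cams.camera('side'); h=cv2.cvtColor(p,cv2.COLOR_BGR2HSV)
m=(h[...,0]<14)&(h[...,1]>150)&(h[...,2]>120)
m[:170]=0;m[205:]=0;m[:,:250]=0;m[:,290:]=0
vv,uu=np.nonzero(m); print('tab px',len(uu),uu.mean(),vv.mean(),uu.min(),uu.max(),vv.min(),vv.max())
if len(uu): print(H.inv().apply(onplane('side',[[uu.mean(),vv.mean()]],.1125)-O))
cv2.imwrite('pics/m2.png',cv2.resize(p[130:230,200:340],(784,560)))
where(); delta(-.0005,0,.215)
E
```

```text
tab px 36 266.8611111111111 185.61111111111111 264 271 182 191
[[-0.0036 -0.0544  0.1125]]
t 4.15 holder frame mm [   0.0107 -123.3015  215.2784] rot [ 3.1415 -0.0002 -0.0847] F(h) [ 0.6019  0.6251 -0.9245] w 0.04907119908155676 gf 0.0
target [ 0.5665 -0.0498  0.215 ] shift mm [  -0.596  -123.3012    0.2726] turn [ 0.     -0.0002 -0.0007]
```

View pics/m2.png

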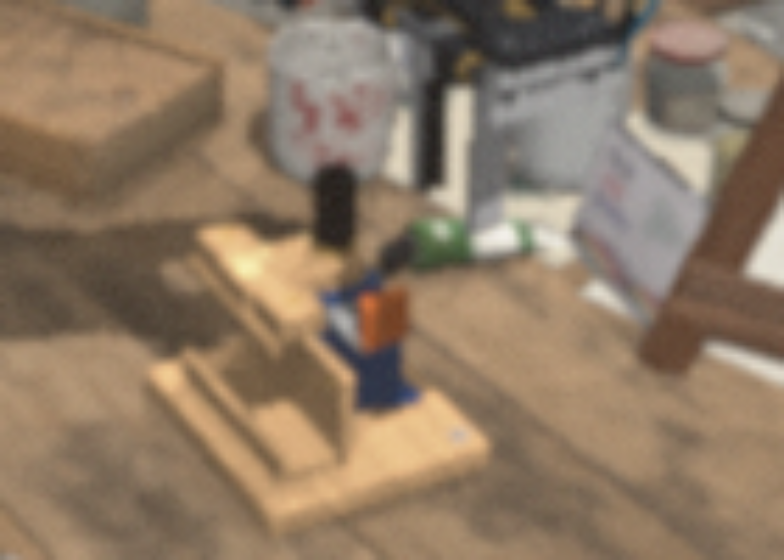

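Tab now at (267,186), about 25 mm further in than before, so the lock is open and clicked. Next I'll move over the knob.

To row units: -123.5 mm / 750 = -0.1647, -117 mm / 750 = -0.156.

Emit:
arm_command(plan=[[[0,-0.0267,0,0,0,0,-1],[0,-0.06,0,0,0,0,-1],[0,-0.1,0,0,0,0,-1],[0,-0.1333,0,0,0,0,-1],[-0.0007,-0.156,0,0,0,0,-1],[-0.0007,-0.1647,0,0,0,0,-1],[-0.0007,-0.1647,0,0,0,0,-1],[-0.0007,-0.1647,0,0,0,0,-1]]])

```text
time_s: 4.95
ee_pos: [0.5666, -0.0498, 0.2151]
eef_rot: [3.141, 0.0, -0.085]
force: [1.0, 0.6, -0.3]
grip_width: 0.0942
grip_force: 0.0
```

```bash
python3 -c "
from h import *
where();delta(-.0005,0,.138)"
```

```text
t 4.95 holder frame mm [ -0.3899   0.0159 215.1218] rot [ 3.1415  0.0005 -0.0847] F(h) [ 0.906   0.6286 -0.3411] w 0.09417604472061257 gf 0.0
target [ 0.5665 -0.0498  0.138 ] shift mm [-0.0748  0.0056 77.1218] turn [ 0.0001  0.0005 -0.0007]
```

To row units: 77 mm / 750 = 0.1027, 70 mm / 750 = 0.0933.

Emit:
arm_command(plan=[[[0,0,0.02,0,0,0,-1],[0,0,0.0467,0,0,0,-1],[0,0,0.0733,0,0,0,-1],[0,0,0.0933,0,0,0,-1],[0,0,0.1027,0,0,0,-1],[0,0,0.1027,0,0,0,0],[0,0,0.1027,0,0,0,0.3],[0,0,0.1027,0,0,0,0.35],[0,0,0.1027,0,0,0,0.35],[0,0,0.1027,0,0,0,0.35],[0,0,0.1027,0,0,0,0.35]]], squeeze=4)

```text
time_s: 6.05
ee_pos: [0.5668, -0.049, 0.1387]
eef_rot: [3.142, -0.0, -0.084]
force: [0.5, 0.3, -0.5]
grip_width: 0.0493
grip_force: 0.0
```

```bash
python3 -c "
from h import *
where()"
```

```text
t 6.05 holder frame mm [ -0.3075   0.8131 138.6808] rot [ 3.1416 -0.0003 -0.0841] F(h) [ 0.4638  0.3783 -0.5471] w 0.04929955816983468 gf 0.0
```

Emit:
arm_command(plan=[[[0,0,0,0,0,0,0.35],[0,0,0,0,0,0,0.35],[0,0,0,0,0,0,0.6],[0,0,0,0,0,0,0.6],[0,0,0,0,0,0,0.6],[0,0,0,0,0,0,0.6],[0,0,0,0,0,0,0.6],[0,0,0,0,0,0,0.6]]])

```text
time_s: 6.85
ee_pos: [0.5667, -0.0491, 0.1385]
eef_rot: [3.141, -0.0, -0.084]
force: [-0.1, -2.8, 0.1]
grip_width: 0.0259
grip_force: 4.0
```

```bash
python3 -c "
from h import *
where();print(ctrl.get_obs()['moment'])"
```

```text
t 6.85 holder frame mm [ -0.3654   0.6948 138.461 ] rot [ 3.1414 -0.     -0.0842] F(h) [ 0.1772 -2.7745  0.0744] w 0.025902873736691978 gf 3.9975349232554436
[-0.5429  0.0628  0.0506]
```

To row units: 0.8 mm / 750 = 0.0011, 0.4 mm / 750 = 0.0005.

Emit:
arm_command(plan=[[[0,0.0005,0,0,0,0,0.6],[0,0.0011,0,0,0,0,0.6],[0,0.0011,0,0,0,0,0.6],[0,0.0011,0,0,0,0,0.6]]])

```text
time_s: 7.25
ee_pos: [0.5666, -0.0495, 0.1384]
eef_rot: [-3.141, 0.0, -0.084]
force: [0.2, 1.7, 0.5]
grip_width: 0.0258
grip_force: 4.0
```

```bash
python3 -c "
from h import *
where();print(ctrl.get_obs()['moment'])"
```

```text
t 7.25 holder frame mm [ -0.4171   0.2405 138.39  ] rot [-3.1412  0.0001 -0.0841] F(h) [0.0968 1.7327 0.5299] w 0.025839017331848686 gf 3.9999237656593323
[ 0.3625 -0.0102  0.0196]
```

To row units: -0.3 mm / 750 = -0.0004.

Emit:
arm_command(plan=[[[0,-0.0004,0,0,0,0,0.6],[0,-0.0004,0,0,0,0,0.9],[0,-0.0004,0,0,0,0,0.9],[0,-0.0004,0,0,0,0,0.9],[0,-0.0004,0,0,0,0,0.9]]], squeeze=45)

```text
time_s: 7.75
ee_pos: [0.5666, -0.0495, 0.1384]
eef_rot: [-3.142, 0.0, -0.084]
force: [-0.7, -0.5, 0.1]
grip_width: 0.0254
grip_force: 45.0
```

```bash
python3 -c "
from h import *
where();print(ctrl.get_obs()['moment'])"
```

```text
t 7.75 holder frame mm [ -0.3993   0.2775 138.4344] rot [-3.1416  0.0001 -0.0842] F(h) [-0.6123 -0.5799  0.1445] w 0.025368827983490924 gf 44.99971032142639
[ 0.1182  0.0651 -0.0385]
```

Gripped and centred. First a small lift to check the forces.

To row units: -8 mm / 750 = -0.0107, -6 mm / 750 = -0.008.

Emit:
arm_command(plan=[[[0,0,-0.0013,0,0,0,0.9],[0,0,-0.0033,0,0,0,0.9],[0,0,-0.0053,0,0,0,0.9],[0,0,-0.008,0,0,0,0.9],[0,0,-0.0107,0,0,0,0.9],[0,0,-0.0107,0,0,0,0.9]]])

```text
time_s: 8.35
ee_pos: [0.5667, -0.0495, 0.1467]
eef_rot: [3.142, -0.0, -0.084]
force: [0.1, -0.2, -3.8]
grip_width: 0.025
grip_force: 45.0
```

```bash
python3 -c "
from h import *
where();print(ctrl.get_obs()['moment'])"
```

```text
t 8.35 holder frame mm [ -0.3567   0.2886 146.7408] rot [ 3.1416 -0.0002 -0.0842] F(h) [ 0.0999 -0.1987 -3.784 ] w 0.02502736981462928 gf 44.998658895492554
[ 0.0733  0.1126 -0.0293]
```

To row units: -25 mm / 750 = -0.0333, -22 mm / 750 = -0.0293.

Emit:
arm_command(plan=[[[0,0,-0.004,0,0,0,0.9],[0,0,-0.0093,0,0,0,0.9],[0,0,-0.016,0,0,0,0.9],[0,0,-0.0227,0,0,0,0.9],[0,0,-0.0293,0,0,0,0.9],[0,0,-0.0333,0,0,0,0.9],[0,0,-0.0333,0,0,0,0.9]]])

```text
time_s: 9.05
ee_pos: [0.5667, -0.0495, 0.172]
eef_rot: [3.142, -0.0, -0.084]
force: [-1.2, -1.3, -4.1]
grip_width: 0.0258
grip_force: 45.0
```

```bash
python3 -c "
from h import *
where();print(ctrl.get_obs()['moment'])"
```

```text
t 9.05 holder frame mm [ -0.2943   0.2736 171.9509] rot [ 3.1416 -0.0005 -0.0842] F(h) [-1.072  -1.3447 -4.0685] w 0.025816327548888157 gf 44.998719692230225
[ 0.084   0.2296 -0.0124]
```

To row units: -22 mm / 750 = -0.0293, -20 mm / 750 = -0.0267.

Emit:
arm_command(plan=[[[0,0,-0.004,0,0,0,0.9],[0,0,-0.0093,0,0,0,0.9],[0,0,-0.016,0,0,0,0.9],[0,0,-0.0227,0,0,0,0.9],[0,0,-0.0267,0,0,0,0.9],[0,0,-0.0293,0,0,0,0.9],[0,0,-0.0293,0,0,0,0.9],[0,0,-0.0293,0,0,0,0.9],[0,0,-0.0293,0,0,0,0.9]]])

```text
time_s: 9.95
ee_pos: [0.5666, -0.0495, 0.1933]
eef_rot: [-3.142, 0.0, -0.084]
force: [-1.4, -0.2, -4.2]
grip_width: 0.0254
grip_force: 45.0
```

```bash
python3 - <<'E'
from h import *
where();print(ctrl.get_obs()['moment'])
p,d=cams.camera('side'); cv2.imwrite('pics/m3.png',cv2.resize(p[130:230,200:340],(784,560)))
E
```

```text
t 9.95 holder frame mm [ -0.399    0.2876 193.3055] rot [-3.1416  0.0001 -0.0842] F(h) [-1.3451 -0.3423 -4.2439] w 0.02535385433261085 gf 44.99868929386139
[ 0.006   0.1416 -0.0363]
```

View pics/m3.png

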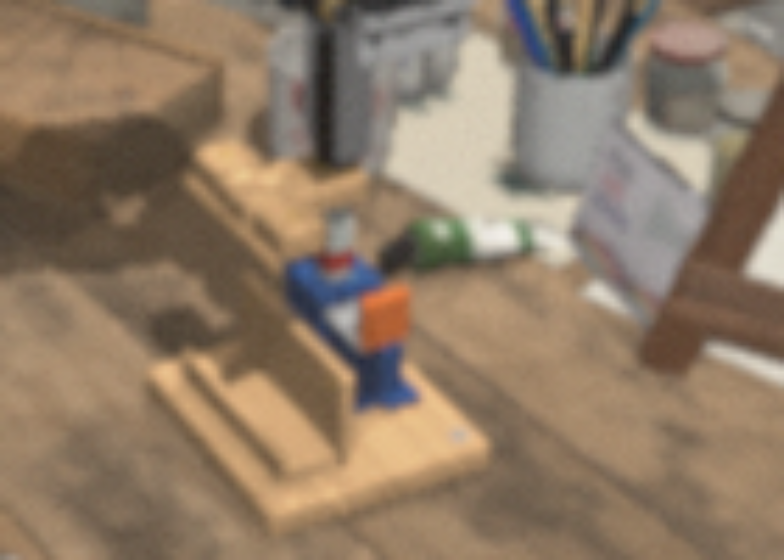

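The red band stands just above the blue collar at crop (338,262), the jaw is level, the tab is in, and the lift is 54.9 mm. The mast's weight (about 4 N) is carried by the gripper. Handing in.

```bash
python3 -c "
from station import ctrl
print(ctrl.hand_in())"
```

```text
the job is handed in; nothing more can be done
None
```

The lock is clicked open and the mast is lifted about 55 mm, with the whole red band just clear of the collar; it is held steady in the gripper, and the job was handed in at about 10 s.

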